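# Load a weld coupon into the scanner tray and latch the tray

### The job

Lay the weld coupon, bead up, flat in the pocket of the scanner's open tray and let go of it. Then press the blue tray front gently inwards until the push-push latch has caught, take the hand away and make sure that the tray stays in; if it springs back out, press it again. Do not force the tray (25 N would damage it) and leave the tape measure, paste tin, hex nut and pipe off-cut where they are.

Things in the scene. Friction and masses are not known exactly. Their poses are not given: they have to be found in the camera images.
- coupon_center (a point): Weld coupon: dark steel plate 70 x 60 mm, 10 mm thick, 0.18 to 0.35 kg, with a grey weld bead 2 mm high on its top face. This point is its centre, 5 mm above its underside; x along the 70 mm side, y along the 60 mm side (grasp across that), z up on the bead side. It starts flat on the table, bead up, left or right of the scanner.
- scanner: Coupon scanner, fixed, its place and yaw vary: grey box 145 mm deep (x), 130 mm wide (y), 78 mm high, blue stripe over the front opening. Origin on the table under the middle of its front face; x points into the box, the way the tray goes in. Its latch sits up to 9 mm nearer or deeper from unit to unit, unseen: buffer begins at joint 0.083 to 0.101, tray rests latched at 0.079 to 0.097.
- tray_pocket (a point): Centre of the floor of the tray's pocket, 14 mm above the table, moving with the tray. Aluminium, 78 mm along x and 68 mm along y inside a rim 4 mm high; its x is the scanner's x. The coupon fits with 4 mm to spare at each side, 70 mm side along x, either way round. The rear of the tray's front panel, 54 mm high, stands 41 mm before this point (to -x).
- tray_push (a point): Middle of the front face of the tray's blue front panel (black rubber pad, facing the scanner's -x), 33 mm above the table, moving with the tray. Panel 92 mm wide, 12 mm thick, from 12 to 54 mm above the table. Push along the scanner's +x; it always stays proud of the box. Order felt: free slide, ejector spring, rubber buffer (3 N per mm more, 3.5 mm long), hard stop. Over 25 N damages it.
- tray (a joint): Tray travel in m: 0 fully out (panel front 108 mm before the box), at most 0.108; starts at 0 to 0.010. Slides with 1 N to about 0.04, then a spring, 3 to 6 N (9 if quick). The latch catches when the buffer is just felt (press to 12 to 18 N, let go): the tray comes back 4 to 8 mm and stays. Released too early it springs out to below 0.065; pressed again when latched it unlatches and springs out too.
- tape: Yellow tape measure lying on its side, 62 x 79 mm, 36 mm high, loose; origin under its centre. Leave it alone. It and the coupon may have swapped places.
- paste: Round white and blue paste tin, 69 mm across, 44 mm high, loose, left of the scanner; origin under its centre. Leave it alone.
- nut: Steel hex nut, 24 x 27 mm, 14 mm high, loose, right of the scanner; origin under its centre. Leave it alone.
- ring: Rusty pipe off-cut standing on end, 34 mm across, 50 mm high, loose, right of the scanner; origin under its centre. Leave it alone.

How it is judged:
By the outcome, as a careful person would: the job done as asked, in the order asked, and still so for the second after the job is handed in, with the robot touching nothing.
It also fails if it takes over 54 s, if anything falls off the work surface, if the arm or the gripper's body presses on something with over 40 N, if the wrist force passes 120 N, or if a joint passes its speed limit or range.

### The arm

A 6-joint arm with a two-finger parallel gripper is mounted at the origin on a cart in front of the work surface, level with it; the furniture and walls round the work are solid. World frame = base frame: x ahead of the robot, y to its left, z up, the work surface at z = 0. Lengths are in m, angles in degrees, forces in N, time in s.
With the tool pointing down it reaches from about 0.3 to 0.75 m from the base axis. Payload 8.5 kg.
Tool frame: the origin (TCP) lies midway between the tips of the shut fingers; the grasp point (between the pads) lies 19 mm behind it (env.hold_point_z is the distance from the TCP to the grasp point, in m); z points along the fingers, y is the line along which they close (so a half turn about z gives the same grasp; the last joint's range is limited). The gripper opens to 85 mm and grips with 20 to 120 N. Pads are 22 mm wide; open, the fingers measure 114 mm over their backs; the gripper's body (76 mm by 85 mm) begins 54 mm behind the grasp point. The pads swing forward as they close: fully open they stand 13 mm farther back than shut.
Start: joints at [60.946, 21.807, 74.336, -0, 83.858, -12.336], TCP at [0.158, 0.527, 0.199] pointing down, gripper open.
Joint ranges: [-178.18, 178.18], [-50.72, 133.34], [12.68, 142.11], [-81.47, 261.47], [9.98, 163.14], [-165.26, 165.26]. Speed limits (degrees/s): [136.94, 136.94, 180, 180, 180, 180].

### API

Orientations are given as a 3x3 rotation matrix whose columns are the frame's x, y, z axes.
In Python, from rig import observe, get_image, camera_info, env gives the robot as it stands.
- The arm moves only by the tool drive_tool, never from a script. Its arguments are lists of equal length, an entry for each row: "offset": the shift along the tool's x, y, z in units of 40 mm (1.0 is 40 mm), a list of three; "turn": the turn, a rotation vector about the tool's x, y, z in units of 6 degrees (1.0 is 6 degrees), a list of three; "hand": the opening, from 0 (shut) to 1 (fully open). A call has exactly 10 rows; each row shifts and turns the commanded pose from where the row before left it, along the tool's axes as they then stand; what a row does not reach is not made up. A row lasts 1/8 s, in which the tool goes at most 62.5 mm and 10.7 degrees, less where a joint would pass 70% of its speed; a pose out of reach is approached as far as the arm can. A call is refused whole if a number of a shift passes 1 or a number of a turn 1, either way. A call with a gripper value outside its range is refused whole. The fingers move at their own pace and stop on an object; "newtons" is the grip in N (left out, the last holds). Time passes only in rows, so rows that do not move let the fingers close, or fill a call up. It gives the time, the measured TCP pose, the force, the opening and the grip force at its end, in the units of the state.
- observe(): the state, without advancing time (a new reading comes with each control period).
- get_image(name): name is "scene" or "top" or "wrist"; returns the picture (480x640x3 uint8, blue, green, red); there is no depth.
- camera_info(name): a dict with "fx", "fy", "cx", "cy" (pixels), "world_to_cam" (4x4, takes a point from world to camera coordinates). Camera axes: x right, y down, z forward; pixel columns grow to the right and rows downward; lengths in m; the calibration is good to about 2 mm. A picture is of the moment at which its call begins: read the wrist's pose just before it. camera_info takes no time and is no camera call; for the wrist camera it gives the pose at the moment of the call.
- env.close_job(): hands the job in; it is judged then, once.
The state is a dict: "time_s": time; "q": joint angles; "qvel": joint speeds; "joint_efforts": joint torques, N m; "position": TCP position; "tool_rot": TCP orientation; "ft_force": force on the tool from outside, world axes, zero at the start; "wrist_torque": the same for the moment, N m; "grip_width": finger opening in m; "gripper_force": force on a finger pad.
Only numpy, scipy, OpenCV 4.12 (cv2) and the standard library are available. Lean on these libraries where they do the work, as an engineer would, in place of code of your own. Each camera call takes 0.05 s, during which the arm holds its last target. There are 200 camera calls.

## Working session

There is one attempt and no reset: what is moved stays moved. The work goes in short steps, Python scripts to look and compute and a tool call to move; the robot and the scene stay as the last step left them, time stands still between calls to the robot, and variables do not carry over. Pictures are saved under pics/ and viewed, at most 10 in all, crops included, and the job is handed in when it is done.

Besides the shell and the picture viewer there is one more tool, called in YAML: its name, and indented under it one key for each argument. drive_tool: Moves the arm, as the interface text tells. Its arguments: {"type":"object","properties":{"offset":{"type":"array"},"turn":{"type":"array"},"hand":{"type":"array"},"newtons":{"type":"number"}},"required":["offset","turn","hand"]}

```bash
mkdir -p pics; ls
python3 - <<'E'
from rig import *
import cv2
s=observe();print(s['time_s'],s['position'],s['tool_rot'],s['ft_force'],s['grip_width'],env.hold_point_z)
for n in('scene','top'):
    cv2.imwrite(f'pics/{n}0.png',get_image(n)); c=camera_info(n); print(n,c)
E
```

```text
pics
0.0 [0.15804113 0.52643621 0.19857436] [[-9.57726521e-01  2.87679255e-01 -7.46423837e-04]
 [ 2.87680039e-01  9.57725619e-01 -1.35425868e-03]
 [ 3.25277104e-04 -1.51174069e-03 -9.99998804e-01]] [ 0.0261264  -0.10928611 -0.39425152] 0.08569479126343688 0.0187
scene {'fx': 606.6292525742863, 'fy': 606.6292525742863, 'cx': 321.6117045430901, 'cy': 240.99309489566676, 'world_to_cam': array([[ 0.98909618, -0.14669993,  0.01295676, -0.59430766],
       [-0.10222643, -0.74723812, -0.65664674,  0.09040428],
       [ 0.10601182,  0.64816226, -0.75408698,  1.1181136 ],
       [ 0.        ,  0.        ,  0.        ,  1.        ]])}
top {'fx': 533.1474058378267, 'fy': 533.1474058378267, 'cx': 327.4640370928285, 'cy': 238.29718562131586, 'world_to_cam': array([[ 0.00579686, -0.99977945,  0.02018558,  0.01845036],
       [-0.98591208, -0.00908854, -0.16701727,  0.59509559],
       [ 0.16716389, -0.01893303, -0.98574732,  0.91062659],
       [ 0.        ,  0.        ,  0.        ,  1.        ]])}
```

View pics/scene0.png

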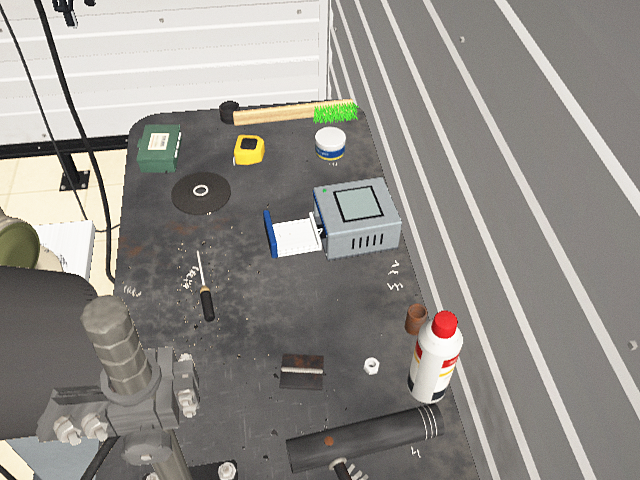

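View pics/top0.png

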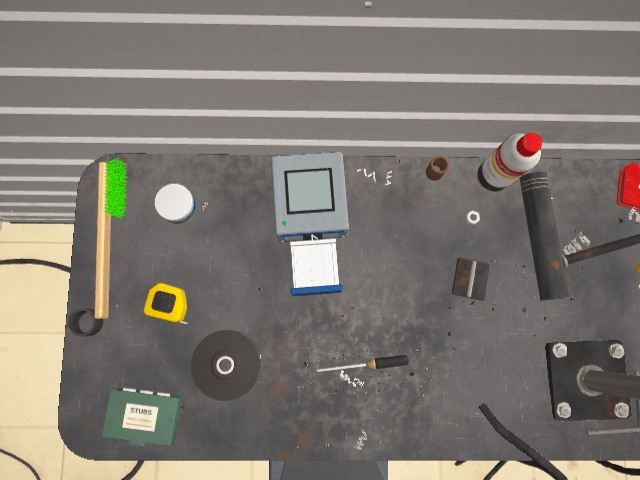

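The scene shows the coupon at top-view (470,279), right of the scanner. The open tray is at (315,265) with its blue front at (317,290), and the scanner top is around (310,195).

```bash
cat > h.py <<'E'
import numpy as np,cv2
from rig import *
def cast(ci,uv,z):
    uv=np.atleast_2d(np.asarray(uv,float)); T=ci['world_to_cam'];R=T[:3,:3];C=-R.T@T[:3,3]
    d=np.c_[(uv[:,0]-ci['cx'])/ci['fx'],(uv[:,1]-ci['cy'])/ci['fy'],np.ones(len(uv))]@R
    return C+d*((z-C[2])/d[:,2])[:,None]
def big(m):
    c,_=cv2.findContours(m.astype(np.uint8),cv2.RETR_EXTERNAL,cv2.CHAIN_APPROX_NONE)
    return max(c,key=cv2.contourArea)[:,0]
def rect(P):
    (c,wh,a)=cv2.minAreaRect((P[:,:2]*1000).astype(np.float32)); return np.round(c,1),np.round(wh,1),round(a,2)
E
python3 - <<'E'
from h import *
im=cv2.imread('pics/top0.png');ci=camera_info('top')
hsv=cv2.cvtColor(im,cv2.COLOR_BGR2HSV)
roi=np.zeros(im.shape[:2],bool);roi[235:300,280:350]=1
b=big(roi&(hsv[...,0]>100)&(hsv[...,0]<125)&(hsv[...,1]>150)&(hsv[...,2]>60)&(np.indices(roi.shape)[0]>270))
print('blue',b.min(0),b.max(0),rect(cast(ci,b,.054)))
w=big(roi&(hsv[...,1]<60)&(hsv[...,2]>150)); print('white',w.min(0),w.max(0),rect(cast(ci,w,.018)))
roi[:]=0;roi[145:245,265:355]=1
g=big(roi&(hsv[...,2]>110)&(hsv[...,1]<70));print('box',g.min(0),g.max(0),rect(cast(ci,g,.078)))
a=cv2.resize(im[245:315,435:505],None,fx=5,fy=5,interpolation=2)
c=cv2.resize(im[225:305,275:355],None,fx=5,fy=5,interpolation=2)
a=cv2.convertScaleAbs(a,alpha=1.8)
o=np.zeros((400,750,3),np.uint8);o[:350,:350]=a;o[:,350:]=c
cv2.imwrite('pics/c1.png',o)
E
```

```text
blue [291 285] [341 294] (array([502.5,  42.5]), array([11.4, 89. ]), 4.61)
white [290 235] [338 287] (array([558.9,  47. ]), array([95.4, 84.3]), 4.82)
box [265 145] [354 244] (array([669.9,  55.5]), array([180.7, 160.1]), 0.74)
```

View pics/c1.png

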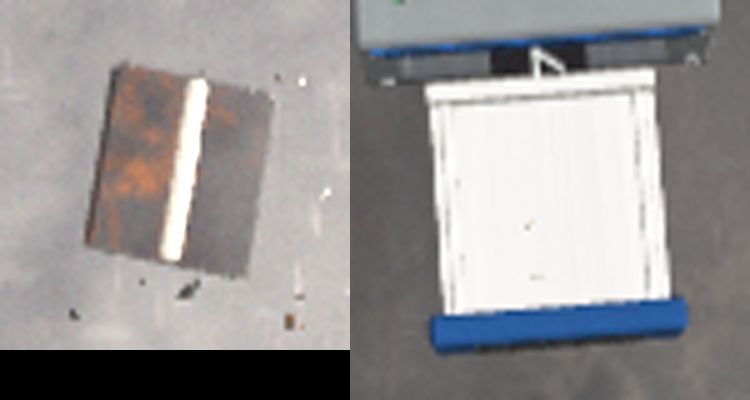

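The crop (5x) shows the coupon corners at (117,64), (272,95), (246,277) and (87,245). The bead runs along the long side. The tray pocket looks empty, and its front panel is at (560,327).

```bash
cat >> h.py <<'E'
def diff(p,yaw):
    "go to TCP p, tool-y axis at world angle yaw (mod 180), pointing down: turn first, then offset in turned axes"
    s=observe();R=s['tool_rot'];yt=np.radians(yaw);y=np.array([np.cos(yt),np.sin(yt),0])
    if y@R[:,1]<0:y=-y
    z=np.array([0,0,-1.]);G=np.c_[np.cross(y,z),y,z]
    from scipy.spatial.transform import Rotation as Ro
    t=Ro.from_matrix(R.T@G).as_rotvec(degrees=True)/6;d=np.asarray(p)-s['position']
    print('t',s['time_s'],'pos',s['position'].round(4),'yaw',np.degrees(np.arctan2(R[1,1],R[0,1])).round(2),'F',s['ft_force'].round(1),'w',round(s['grip_width'],4))
    print('turn',t.round(3),'off turned',(G.T@d/.04).round(3),'off unturned',(R.T@d/.04).round(3))
E
python3 - <<'E'
from h import *
ci=camera_info('top')
P=cast(ci,np.array([(117,64),(272,95),(246,277),(87,245)])/5+[435,245]-.4,.010)[:,:2]
print(P,P.mean(0)); 
for i in range(4): d=P[i]-P[(i+1)%4];print(np.hypot(*d),np.degrees(np.arctan2(d[1],d[0])))
v=(P[0]+P[1]-P[2]-P[3]);yx=np.degrees(np.arctan2(v[1],v[0]));print(yx)
diff([*P.mean(0),.15],yx+90)
E
```

```text
[[ 0.56762221 -0.22291634]
 [ 0.55640039 -0.28089644]
 [ 0.48845752 -0.26814167]
 [ 0.49985568 -0.20934755]] [ 0.52808395 -0.2453255 ]
0.05905609016150131 79.04607246752691
0.06912972267515793 -10.632273199752344
0.059888776738232764 -100.97158529670723
0.06911160650064022 168.6774848666665
-10.9773489387712
t 0.1 pos [0.1581 0.5265 0.1987] yaw 73.28 F [-0.7  0.4  0.2] w 0.0856
turn [-0.013 -0.003 -0.957] off turned [-12.755 -17.18    1.216] off unturned [-14.41  -15.817   1.234]
```

drive_tool:
  offset:
    - [0,0,0]
    - [-0.7,-0.9,0]
    - [-0.7,-0.9,0]
    - [-0.7,-0.9,0]
    - [-0.7,-0.9,0]
    - [-0.7,-0.9,0]
    - [-0.7,-0.9,0]
    - [-0.7,-0.9,0]
    - [-0.7,-0.9,0]
    - [-0.7,-0.9,0]
  turn:
    - [0,0,-0.957]
    - [0,0,0]
    - [0,0,0]
    - [0,0,0]
    - [0,0,0]
    - [0,0,0]
    - [0,0,0]
    - [0,0,0]
    - [0,0,0]
    - [0,0,0]
  hand: [0.85,0.85,0.85,0.85,0.85,0.85,0.85,0.85,0.85,0.85]
  newtons: 40

```text
time_s: 1.35
position: [0.3442, 0.1593, 0.1992]
tool_rot: [[-0.982, 0.19, -0.0], [0.19, 0.982, 0.0], [0.0, -0.0, -1.0]]
ft_force: [-0.1, 0.4, -0.5]
grip_width: 0.0729
gripper_force: 0.0
```

drive_tool:
  offset:
    - [-0.7,-0.9,0]
    - [-0.7,-0.9,0]
    - [-0.7,-0.9,0]
    - [-0.7,-0.9,0]
    - [-0.7,-0.9,0.1]
    - [-0.7,-0.9,0.2]
    - [-0.7,-0.9,0.3]
    - [-0.7,-0.9,0.3]
    - [-0.7,-0.9,0.3]
    - [0,0,0]
  turn:
    - [0,0,0]
    - [0,0,0]
    - [0,0,0]
    - [0,0,0]
    - [0,0,0]
    - [0,0,0]
    - [0,0,0]
    - [0,0,0]
    - [0,0,0]
    - [0,0,0]
  hand: [0.85,0.85,0.85,0.85,0.85,0.85,0.85,0.85,0.85,0.85]

```text
time_s: 2.6
position: [0.5297, -0.2075, 0.1493]
tool_rot: [[-0.981, 0.193, -0.002], [0.193, 0.981, 0.001], [0.002, 0.001, -1.0]]
ft_force: [-0.4, 0.3, 0.5]
grip_width: 0.0724
gripper_force: 0.0
```

Run:
```python
from h import *
diff([.5281,-.2453,.15],79.02)
ci=camera_info('wrist');im=get_image('wrist');cv2.imwrite('pics/w1.png',im)
np.save('w1.npy',ci,allow_pickle=True)
diff([.5281,-.2453,.15],79.02)
```

```text
t 2.6 pos [ 0.5297 -0.2075  0.1493] yaw 78.88 F [-0.4  0.3  0.5] w 0.0724
turn [ 0.007 -0.024 -0.024] off turned [-0.14  -0.935 -0.018] off unturned [-0.142 -0.935 -0.019]
t 2.65 pos [ 0.5293 -0.206   0.1501] yaw 78.94 F [-0.3  1.3 -0.7] w 0.0726
turn [ 0.009 -0.02  -0.014] off turned [-0.157 -0.97   0.001] off unturned [-0.158 -0.97   0.   ]
```

View pics/w1.png

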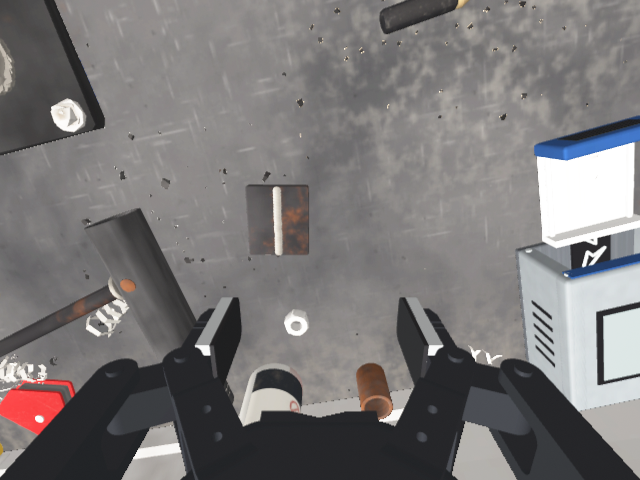

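The wrist view shows the coupon square to the picture, with corners at (247,185) and (309,254). The nut is at (296,322), about 70 mm clear of it.

Run:
```python
from h import *
ci=np.load('w1.npy',allow_pickle=True).item();im=cv2.imread('pics/w1.png')
P=cast(ci,[(247,185),(309,185),(309,254.5),(247.5,254.5)],.010)[:,:2]
print(P,P.mean(0)); 
for i in range(4): d=P[i]-P[(i+1)%4];print(np.hypot(*d),np.degrees(np.arctan2(d[1],d[0])))
# tray refs
hsv=cv2.cvtColor(im,cv2.COLOR_BGR2HSV)
diff([.5281,-.2453,.05],79.02)
```

```text
[[ 0.48979934 -0.26876501]
 [ 0.50117137 -0.21100062]
 [ 0.57069127 -0.22535455]
 [ 0.5585906  -0.28678279]] [ 0.53006314 -0.24797574]
0.05887315734486365 -101.13734621009685
0.07098627970391665 168.33393941557543
0.06260874551521373 78.85606215935536
0.07111172839302503 -14.677190626902997
t 2.65 pos [ 0.5293 -0.206   0.1501] yaw 78.94 F [-0.3  1.3 -0.7] w 0.0726
turn [ 0.009 -0.02  -0.014] off turned [-0.157 -0.97   2.501] off unturned [-0.164 -0.972  2.5  ]
```

drive_tool:
  offset:
    - [-0.19,-1,0]
    - [0,0,0.8]
    - [0,0,0.8]
    - [0,0,0.8]
    - [0,0,0.6]
    - [0,0,0.4]
    - [0,0,0.1]
    - [0,0,0]
    - [0,0,0]
    - [0,0,0]
  turn:
    - [0,0,0]
    - [0,0,0]
    - [0,0,0]
    - [0,0,0]
    - [0,0,0]
    - [0,0,0]
    - [0,0,0]
    - [0,0,0]
    - [0,0,0]
    - [0,0,0]
  hand: [0.85,0.85,0.85,0.85,0.85,0.85,0.85,0.85,0.85,0.85]

```text
time_s: 3.9
position: [0.5297, -0.2463, 0.0118]
tool_rot: [[-0.982, 0.19, 0.001], [0.19, 0.982, -0.001], [-0.001, -0.0, -1.0]]
ft_force: [-0.3, -0.1, -0.5]
grip_width: 0.0725
gripper_force: 0.0
```

Run:
```python
from h import *
diff([.529,-.2466,0],79.02)
im=get_image('wrist');cv2.imwrite('pics/w2.png',im)
```

```text
t 3.9 pos [ 0.5297 -0.2463  0.0118] yaw 79.02 F [-0.3 -0.1 -0.5] w 0.0725
turn [-0.004  0.009 -0.   ] off turned [ 0.015 -0.011  0.296] off unturned [ 0.015 -0.011  0.296]
```

View pics/w2.png

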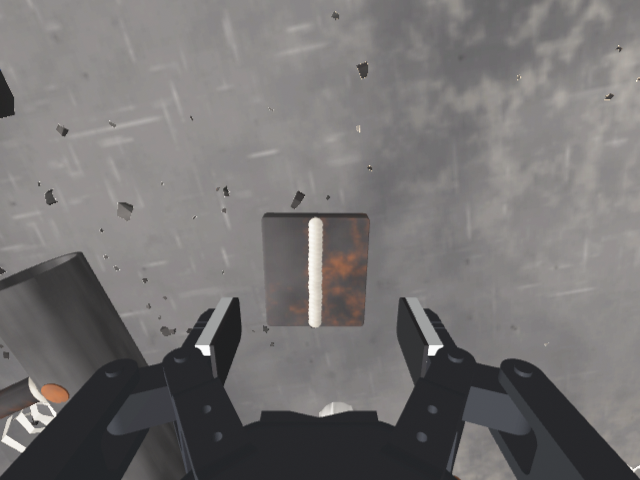

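The coupon centre is at about (316,269), midway between the pads (241 and 398).

Run:
```python
from h import *
ci=camera_info('wrist')
P=cast(ci,[(263,217),(369,217),(366,326),(265,325)],.010)
print(P.mean(0),P[:,:2]); s=observe();p=s['position']+s['tool_rot']@[0,0,-.008]
for q in (p,np.array([.529,-.2466,.01])):
    c=ci['world_to_cam']@np.r_[q,1];print(c[:2]/c[2]*ci['fx']+[ci['cx'],ci['cy']])
```

```text
[ 0.5304976  -0.24799052  0.01      ] [[ 0.49073272 -0.26986032]
 [ 0.50188162 -0.21236591]
 [ 0.57099903 -0.22417724]
 [ 0.55837701 -0.28555864]]
[318.4486631  279.87597775]
[317.58295972 271.69471435]
```

drive_tool:
  offset:
    - [0,-0.03,0.1]
    - [0,0,0.1]
    - [0,0,0.1]
    - [0,0,0]
    - [0,0,0]
    - [0,0,0]
    - [0,0,0]
    - [0,0,0]
    - [0,0,0]
    - [0,0,0]
  turn:
    - [0,0,0]
    - [0,0,0]
    - [0,0,0]
    - [0,0,0]
    - [0,0,0]
    - [0,0,0]
    - [0,0,0]
    - [0,0,0]
    - [0,0,0]
    - [0,0,0]
  hand: [0.85,0.85,0.85,0.85,0.6,0.5,0.5,0.5,0.5,0.5]
  newtons: 50

```text
time_s: 5.2
position: [0.5292, -0.2473, -0.0008]
tool_rot: [[-0.982, 0.19, -0.0], [0.19, 0.982, -0.0], [0.0, -0.0, -1.0]]
ft_force: [0.4, -0.8, -0.1]
grip_width: 0.0426
gripper_force: 0.0
```

Run:
```python
from h import *
a=get_image('wrist');b=get_image('scene')[320:420,240:400]
a[:240,400:]=0;a[:150,400:]=cv2.resize(b,(240,150))
cv2.imwrite('pics/w3.png',a)
```

```text
(no output)
```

View pics/w3.png

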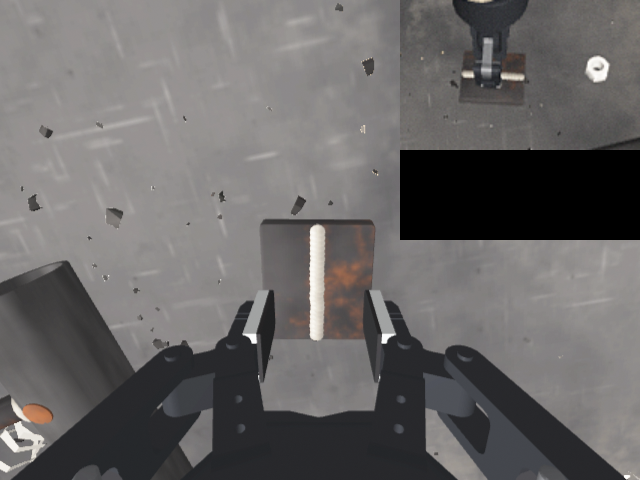

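The shut fingers (274..365, 291) hover over the plate, so the tips are still above its 10 mm top. Nothing has moved.

Run:
```python
from h import *
ci=camera_info('wrist');T=ci['world_to_cam'];print(ci['fx'])
def tip(l,r,v,w):
    z=ci['fx']*w/(r-l);u=(l+r)/2
    c=np.array([(u-ci['cx'])/ci['fx']*z,(v-ci['cy'])/ci['fy']*z,z]);return (T[:3,:3].T@(c-T[:3,3])).round(4)
s=observe();print(s['grip_width'],s['position'])
print(tip(274,365,291,s['grip_width']))
print('at open .0725 rel',(tip(241,398,298,.0725)-s['position'])[2])
diff([.530,-.2473,0],79.02)
```

```text
333.350845433572
0.042457625902226404 [ 0.52922104 -0.24727258 -0.00077518]
[ 0.5208 -0.2451  0.0364]
at open .0725 rel 0.03967517943598473
t 5.3 pos [ 0.5292 -0.2473 -0.0008] yaw 79.03 F [-0.5  0.1  0. ] w 0.0425
turn [-0.    -0.     0.001] off turned [-0.019  0.003 -0.019] off unturned [-0.019  0.003 -0.019]
```

Run:
```python
from h import *
ci=camera_info('scene')
for v in (374,377,380):
  A=cast(ci,[(298.7,v)],0)[0];B=cast(ci,[(298.7,v)],.1)[0]
  for y in(-.268,-.282): t=(y-A[1])/(B[1]-A[1]);print(v,y,(A+t*(B-A)).round(4))
a=cv2.resize(get_image('scene')[315:405,250:350],None,fx=6,fy=6,interpolation=2)
cv2.imwrite('pics/s3.png',cv2.convertScaleAbs(a,alpha=2))
```

```text
374 -0.268 [ 0.5235 -0.268   0.0365]
374 -0.282 [ 0.5222 -0.282   0.0621]
377 -0.268 [ 0.5233 -0.268   0.0266]
377 -0.282 [ 0.522  -0.282   0.0526]
380 -0.268 [ 0.5232 -0.268   0.0167]
380 -0.282 [ 0.5219 -0.282   0.0429]
```

View pics/s3.png

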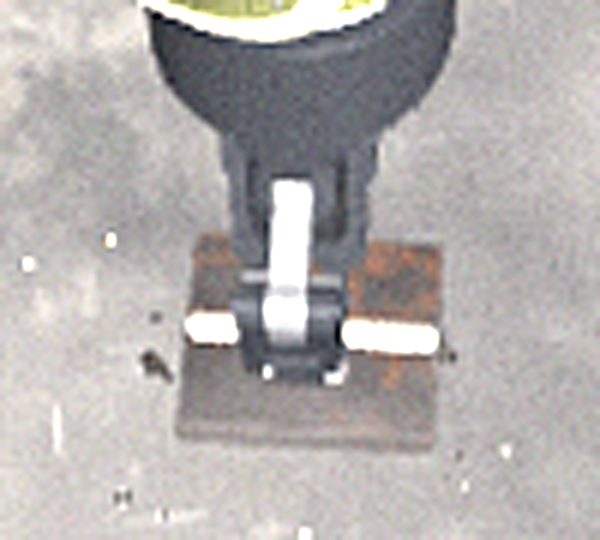

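The crop shows the fingertip bottom at about (290,378), clearly well above the plate, by 10 to 25 mm. I'll reopen, go lower and measure again.

drive_tool:
  offset:
    - [0,0,0]
    - [0,0,0]
    - [0,0,0]
    - [0,0,0]
    - [-0.02,0,0.1]
    - [0,0,0.1]
    - [0,0,0.05]
    - [0,0,0]
    - [0,0,0]
    - [0,0,0]
  turn:
    - [0,0,0]
    - [0,0,0]
    - [0,0,0]
    - [0,0,0]
    - [0,0,0]
    - [0,0,0]
    - [0,0,0]
    - [0,0,0]
    - [0,0,0]
    - [0,0,0]
  hand: [0.85,0.85,0.85,0.85,0.85,0.85,0.85,0.85,0.85,0.85]
  newtons: 50

```text
time_s: 6.6
position: [0.5301, -0.2474, -0.0106]
tool_rot: [[-0.982, 0.19, 0.0], [0.19, 0.982, -0.0], [-0.0, -0.0, -1.0]]
ft_force: [0.0, -0.7, 0.6]
grip_width: 0.0722
gripper_force: 0.0
```

drive_tool:
  offset:
    - [0,0,0.03]
    - [0,0,0.03]
    - [0,0,0.03]
    - [0,0,0.03]
    - [0,0,0.02]
    - [0,0,0.02]
    - [0,0,0.02]
    - [0,0,0]
    - [0,0,0]
    - [0,0,0]
  turn:
    - [0,0,0]
    - [0,0,0]
    - [0,0,0]
    - [0,0,0]
    - [0,0,0]
    - [0,0,0]
    - [0,0,0]
    - [0,0,0]
    - [0,0,0]
    - [0,0,0]
  hand: [0.85,0.85,0.85,0.85,0.85,0.85,0.85,0.85,0.85,0.85]

```text
time_s: 7.85
position: [0.53, -0.2474, -0.0179]
tool_rot: [[-0.982, 0.19, 0.0], [0.19, 0.982, -0.0], [-0.0, -0.0, -1.0]]
ft_force: [0.2, -0.0, -0.4]
grip_width: 0.0726
gripper_force: 0.0
```

Run:
```python
from h import *
diff([.530,-.2473,-.02],79.02)
a=cv2.resize(get_image('scene')[315:405,250:350],(400,360),interpolation=2)
w=get_image('wrist')[200:400,200:440]
o=np.zeros((400,800,3),np.uint8);o[:360,:400]=cv2.convertScaleAbs(a,alpha=2);o[:333,400:]=cv2.convertScaleAbs(cv2.resize(w,(400,333)),alpha=2)
cv2.imwrite('pics/s4.png',o)
```

```text
t 7.85 pos [ 0.53   -0.2474 -0.0179] yaw 79.03 F [ 0.2 -0.  -0.4] w 0.0726
turn [-0.001  0.001  0.001] off turned [0.001 0.003 0.052] off unturned [0.001 0.003 0.052]
```

View pics/s4.png

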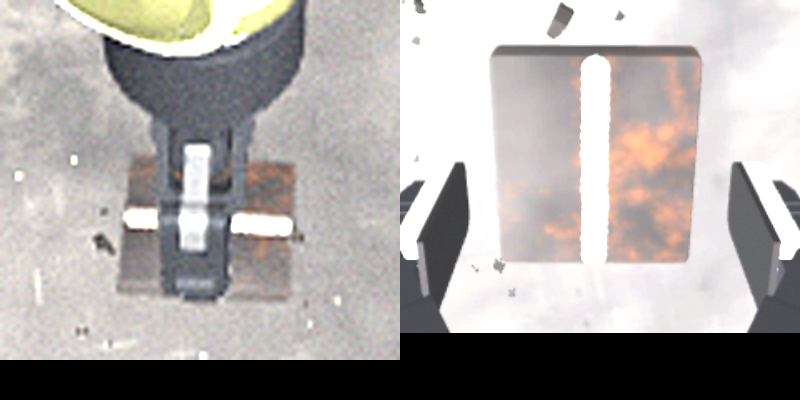

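The tips now read about 11–22 mm above the table at 72 mm opening. I'll lower 6 mm more and try closing.

drive_tool:
  offset:
    - [0,0,0.03]
    - [0,0,0.03]
    - [0,0,0.03]
    - [0,0,0.03]
    - [0,0,0.03]
    - [0,0,0]
    - [0,0,0]
    - [0,0,0]
    - [0,0,0]
    - [0,0,0]
  turn:
    - [0,0,0]
    - [0,0,0]
    - [0,0,0]
    - [0,0,0]
    - [0,0,0]
    - [0,0,0]
    - [0,0,0]
    - [0,0,0]
    - [0,0,0]
    - [0,0,0]
  hand: [0.85,0.85,0.85,0.85,0.85,0.6,0.6,0.6,0.6,0.6]

```text
time_s: 9.2
position: [0.53, -0.2474, -0.024]
tool_rot: [[-0.982, 0.19, 0.0], [0.19, 0.982, -0.0], [-0.0, -0.0, -1.0]]
ft_force: [0.3, 0.6, 1.1]
grip_width: 0.0509
gripper_force: 0.0
```

drive_tool:
  offset:
    - [0,0,0]
    - [0,0,0]
    - [0,0,0]
    - [0,0,0.05]
    - [0,0,0.05]
    - [0,0,0]
    - [0,0,0]
    - [0,0,0]
    - [0,0,0]
    - [0,0,0]
  turn:
    - [0,0,0]
    - [0,0,0]
    - [0,0,0]
    - [0,0,0]
    - [0,0,0]
    - [0,0,0]
    - [0,0,0]
    - [0,0,0]
    - [0,0,0]
    - [0,0,0]
  hand: [0.85,0.85,0.85,0.85,0.85,0.85,0.65,0.65,0.65,0.65]

```text
time_s: 10.45
position: [0.5301, -0.2476, -0.0272]
tool_rot: [[-0.982, 0.19, 0.0], [0.19, 0.982, -0.001], [-0.001, -0.0, -1.0]]
ft_force: [-1.9, 0.6, 6.6]
grip_width: 0.0564
gripper_force: 41.7
```

drive_tool:
  offset:
    - [0,0,0]
    - [0,0,0]
    - [0,0,0]
    - [0,0,0.05]
    - [0,0,0.05]
    - [0,0,0]
    - [0,0,0]
    - [0,0,0]
    - [0,0,0]
    - [0,0,0]
  turn:
    - [0,0,0]
    - [0,0,0]
    - [0,0,0]
    - [0,0,0]
    - [0,0,0]
    - [0,0,0]
    - [0,0,0]
    - [0,0,0]
    - [0,0,0]
    - [0,0,0]
  hand: [0.85,0.85,0.85,0.85,0.85,0.85,0.65,0.65,0.65,0.65]

```text
time_s: 11.7
position: [0.5301, -0.2475, -0.0315]
tool_rot: [[-0.982, 0.19, 0.0], [0.19, 0.982, -0.0], [-0.0, -0.0, -1.0]]
ft_force: [-2.3, 0.8, 5.9]
grip_width: 0.0582
gripper_force: 53.8
```

Run:
```python
from h import *
diff([.530,-.2473,-.032],79.02)
a=cv2.resize(get_image('scene')[315:405,250:350],(400,360),interpolation=2)
w=get_image('wrist')[200:400,200:440]
o=np.zeros((400,800,3),np.uint8);o[:360,:400]=cv2.convertScaleAbs(a,alpha=2);o[:333,400:]=cv2.convertScaleAbs(cv2.resize(w,(400,333)),alpha=2)
cv2.imwrite('pics/s5.png',o)
```

```text
t 11.7 pos [ 0.5301 -0.2475 -0.0315] yaw 79.03 F [-2.3  0.8  5.9] w 0.0582
turn [-0.003  0.003  0.001] off turned [0.003 0.005 0.012] off unturned [0.003 0.005 0.012]
```

View pics/s5.png

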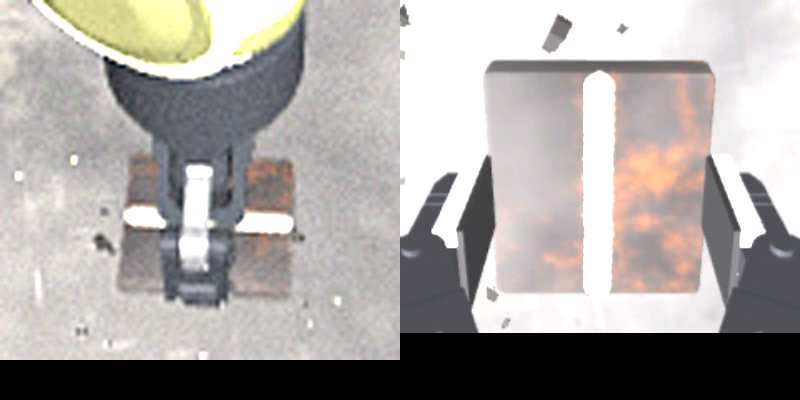

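The pads now clasp the plate's sides (58 mm, 54 N). I'll lift.

drive_tool:
  offset:
    - [0,0,-0.1]
    - [0,0,-0.3]
    - [0,0,-0.5]
    - [0,0,-0.5]
    - [0,0,-0.5]
    - [0,0,-0.5]
    - [0,0,-0.5]
    - [0,0,-0.1]
    - [0,0,0]
    - [0,0,0]
  turn:
    - [0,0,0]
    - [0,0,0]
    - [0,0,0]
    - [0,0,0]
    - [0,0,0]
    - [0,0,0]
    - [0,0,0]
    - [0,0,0]
    - [0,0,0]
    - [0,0,0]
  hand: [0.65,0.65,0.65,0.65,0.65,0.65,0.65,0.65,0.65,0.65]
  newtons: 60

```text
time_s: 13.05
position: [0.5296, -0.2471, 0.0872]
tool_rot: [[-0.982, 0.19, -0.001], [0.19, 0.982, 0.001], [0.001, 0.001, -1.0]]
ft_force: [-0.0, 0.2, -3.5]
grip_width: 0.058
gripper_force: 64.9
```

Run:
```python
from h import *
# pocket: from top view: panel blue rect centre (.5025,.0425), yaw 4.7
yw=4.7;u=np.array([np.cos(np.radians(yw)),np.sin(np.radians(yw))])
pk=np.array([.5025,.0425])+.047*u;print('pocket',pk)
# pocket inner corners (crop 5x): TL, TR, BR, BL
ci=camera_info('top')
P=cast(ci,np.array([(446-350,97),(632-350,92),(655-350,305),(455-350,312)])/5+[275,225]-.4,.016)[:,:2];print(P,P.mean(0))
s=observe()
cw=camera_info('wrist');w=get_image('wrist');cv2.imwrite('pics/w6.png',w)
b=big((w[200:400,200:440].max(2)>190)&(w[200:400,200:440].min(2)>150)&(np.abs(np.indices((200,240))[1]-119)<12))+[200,200]
print('bead',b.min(0),b.max(0))
diff([*pk,.06],90+yw)
```

```text
pocket [0.54934196 0.04635111]
[[0.58934656 0.08483056]
 [0.5918559  0.01561857]
 [0.51259712 0.00678491]
 [0.50948586 0.08022558]] [0.55082136 0.04686491]
bead [310 244] [327 377]
t 13.1 pos [ 0.5296 -0.2472  0.0872] yaw 79.02 F [-0.3  0.3 -3.5] w 0.0577
turn [ 0.008 -0.013 -2.613] off turned [-1.092  7.274  0.68 ] off unturned [0.913 7.298 0.686]
```

drive_tool:
  offset:
    - [0,0,0]
    - [0,0,0]
    - [0,0,0]
    - [-0.2,0.8,0]
    - [-0.2,0.9,0]
    - [-0.2,0.9,0]
    - [-0.2,0.9,0]
    - [-0.2,0.8,0]
    - [-0.1,0.6,0]
    - [0,0,0]
  turn:
    - [0,0,-0.87]
    - [0,0,-0.87]
    - [0,0,-0.87]
    - [0,0,0]
    - [0,0,0]
    - [0,0,0]
    - [0,0,0]
    - [0,0,0]
    - [0,0,0]
    - [0,0,0]
  hand: [0.65,0.65,0.65,0.65,0.65,0.65,0.65,0.65,0.65,0.65]

```text
time_s: 14.35
position: [0.5577, -0.0471, 0.0876]
tool_rot: [[-0.996, -0.084, -0.001], [-0.084, 0.996, 0.0], [0.001, 0.0, -1.0]]
ft_force: [-0.1, -0.4, -3.7]
grip_width: 0.0578
gripper_force: 65.0
```

Run:
```python
from h import *
diff([.55,.0466,.06],94.7)
np.save('w7.npy',camera_info('wrist'),allow_pickle=True)
cv2.imwrite('pics/w7.png',get_image('wrist'))
```

```text
t 14.35 pos [ 0.5577 -0.0471  0.0876] yaw 94.82 F [-0.1 -0.4 -3.7] w 0.0578
turn [ 0.005 -0.009  0.019] off turned [-1.000e-03  2.349e+00  6.890e-01] off unturned [-0.007  2.349  0.69 ]
```

View pics/w7.png

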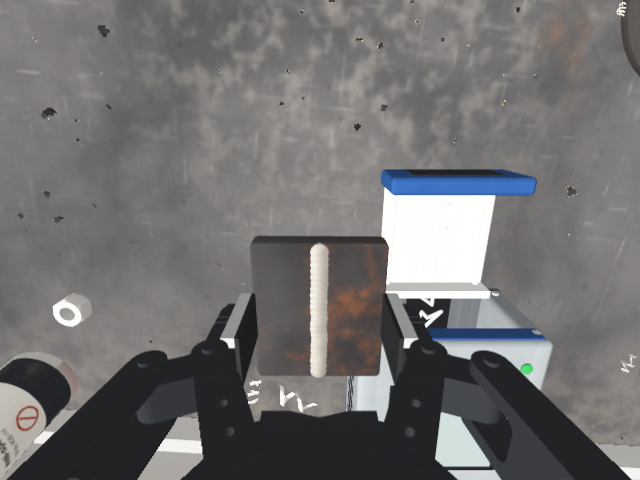

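The wrist view shows the held coupon level and bead up at (320,307). The tray's blue front spans (382–536, 182), with the empty pocket below it.

Run:
```python
from h import *
ci=np.load('w7.npy',allow_pickle=True).item();im=cv2.imread('pics/w7.png')
T=ci['world_to_cam'];print('cam',-T[:3,:3].T@T[:3,3])
hsv=cv2.cvtColor(im,cv2.COLOR_BGR2HSV)
m=(hsv[...,0]>100)&(hsv[...,0]<125)&(hsv[...,1]>130)&(hsv[...,2]>50);m[:150]=0;m[230:]=0;m[:,:360]=0
b=big(m)
print(b.min(0),b.max(0))
for c in range(385,536,15):
    print(c,np.where(m[:,c])[0][[0,-1]], im[np.where(m[:,c])[0][::3],c].tolist() if c in(385,460) else '')
wm=(hsv[...,1]<40)&(hsv[...,2]>200)
for r in (205,225,245,265): x=np.where(wm[r,380:520])[0]+380;print(r,x[0],x[-1],cast(ci,[(x[0],r),(x[-1],r)],.016)[:,:2].round(4).tolist())
for c in (420,450,470): x=np.where(wm[150:300,c])[0]+150;print(c,x[0],x[-1])
```

```text
cam [ 0.47514355 -0.05403979  0.26375139]
[381 170] [536 194]
385 [170 186] [[117, 70, 42], [150, 87, 49], [160, 93, 53], [163, 96, 53], [163, 95, 53], [164, 96, 53]]
400 [170 194] 
415 [175 194] 
430 [175 194] 
445 [175 194] 
460 [175 194] [[85, 55, 38], [156, 91, 52], [189, 110, 61], [195, 114, 63], [194, 116, 63], [192, 114, 63], [180, 105, 58]]
475 [175 194] 
490 [175 194] 
505 [171 194] 
520 [175 194] 
535 [179 187] 
205 383 493 [[0.5298, -0.0003], [0.5228, 0.0831]]
225 382 489 [[0.5456, 0.0013], [0.5386, 0.084]]
245 388 486 [[0.5616, 0.0084], [0.5551, 0.0858]]
265 388 482 [[0.5787, 0.011], [0.5723, 0.0868]]
420 195 298
450 195 297
470 195 298
```

Run:
```python
from h import *
ci=np.load('w7.npy',allow_pickle=True).item()
A=cast(ci,[(381.5,194.5),(536,194.5),(381.5,177),(536,177),(460,194.5),(460,176)],.054)[:,:2];print(A.round(4))
yw=np.radians(4.75);u=np.array([np.cos(yw),np.sin(yw)])
mid=(A[0]+A[1])/2;d=A[1]-A[0];print(np.hypot(*d),np.degrees(np.arctan2(d[1],d[0]))-90,'pocket',mid+.041*u)
```

```text
[[ 0.5147 -0.0105]
 [ 0.5065  0.0877]
 [ 0.5037 -0.0121]
 [ 0.4956  0.0844]
 [ 0.5105  0.0394]
 [ 0.499   0.0368]]
0.09847748895265851 4.808305975197527 pocket [0.55144194 0.042     ]
```

drive_tool:
  offset:
    - [-0.03,0.7,0]
    - [0,0.8,0]
    - [0,0.78,0]
    - [0,0,0.4]
    - [0,0,0.6]
    - [0,0,0.6]
    - [0,0,0.4]
    - [0,0,0]
    - [0,0,0]
    - [0,0,0]
  turn:
    - [0,0,0]
    - [0,0,0]
    - [0,0,0]
    - [0,0,0]
    - [0,0,0]
    - [0,0,0]
    - [0,0,0]
    - [0,0,0]
    - [0,0,0]
    - [0,0,0]
  hand: [0.65,0.65,0.65,0.65,0.65,0.65,0.65,0.65,0.65,0.65]

```text
time_s: 15.65
position: [0.5521, 0.0422, 0.0088]
tool_rot: [[-0.997, -0.081, 0.002], [-0.081, 0.997, -0.0], [-0.002, -0.0, -1.0]]
ft_force: [0.7, -0.2, -2.7]
grip_width: 0.0576
gripper_force: 65.3
```

Run:
```python
from h import *
diff([.5512,.0437,-.0155],94.75)
ci=camera_info('wrist');im=get_image('wrist');cv2.imwrite('pics/w8.png',im);hsv=cv2.cvtColor(im,cv2.COLOR_BGR2HSV)
np.save('w8.npy',ci,allow_pickle=True)
m=(hsv[...,0]>100)&(hsv[...,0]<125)&(hsv[...,1]>130)&(hsv[...,2]>50);m[300:]=0
b=big(m);print('blue',b.min(0),b.max(0))
for c in (240,320,400):
    x=np.where(m[:,c])[0];print(c,x[0],x[-1],cast(ci,[(c,x[-1]+.5)],.054)[:,:2])
for r in (x[-1]-3,): 
    x=np.where(m[r])[0];A=cast(ci,[(x[0]-.5,r),(x[-1]+.5,r)],.054)[:,:2];print(A,A.mean(0))
wm=(hsv[...,1]<40)&(hsv[...,2]>190)
for r in range(160,260,8): x=np.where(wm[r,150:500])[0]+150; print(r, (x[0],x[-1]) if len(x) else '')
```

```text
t 15.65 pos [0.5521 0.0422 0.0088] yaw 94.67 F [ 0.7 -0.2 -2.7] w 0.0576
turn [-0.004  0.015 -0.014] off turned [0.02  0.039 0.608] off unturned [0.021 0.04  0.608]
blue [212 186] [436 228]
240 187 228 [[0.51303213 0.00657633]]
320 186 228 [[0.51035004 0.03938172]]
400 186 228 [[0.50766874 0.07217746]]
[[ 0.51237519 -0.00385233]
 [ 0.50506095  0.08561762]] [0.50871807 0.04088265]
160 
168 
176 
184 
192 
200 
208 
216 
224 
232 (np.int64(245), np.int64(400))
240 (np.int64(245), np.int64(400))
248 (np.int64(246), np.int64(399))
256 (np.int64(247), np.int64(398))
```

drive_tool:
  offset:
    - [0.02,0.05,0]
    - [0,0,0.1]
    - [0,0,0.15]
    - [0,0,0.15]
    - [0,0,0.1]
    - [0,0,0.05]
    - [0,0,0.03]
    - [0,0,0]
    - [0,0,0]
    - [0,0,0]
  turn:
    - [0,0,0]
    - [0,0,0]
    - [0,0,0]
    - [0,0,0]
    - [0,0,0]
    - [0,0,0]
    - [0,0,0]
    - [0,0,0]
    - [0,0,0]
    - [0,0,0]
  hand: [0.65,0.65,0.65,0.65,0.65,0.65,0.65,0.65,0.65,0.65]

```text
time_s: 16.95
position: [0.5507, 0.0444, -0.0151]
tool_rot: [[-0.997, -0.082, 0.0], [-0.082, 0.997, -0.0], [-0.0, -0.0, -1.0]]
ft_force: [-0.7, 1.1, -3.3]
grip_width: 0.0575
gripper_force: 65.3
```

drive_tool:
  offset:
    - [0,0,0.02]
    - [0,0,0.02]
    - [0,0,0.01]
    - [0,0,0]
    - [0,0,0]
    - [0,0,0]
    - [0,0,0]
    - [0,0,0]
    - [0,0,0]
    - [0,0,0]
  turn:
    - [0,0,0]
    - [0,0,0]
    - [0,0,0]
    - [0,0,0]
    - [0,0,0]
    - [0,0,0]
    - [0,0,0]
    - [0,0,0]
    - [0,0,0]
    - [0,0,0]
  hand: [0.65,0.65,0.65,0.65,0.65,0.65,0.65,0.65,0.65,0.65]

```text
time_s: 18.2
position: [0.5507, 0.0444, -0.0172]
tool_rot: [[-0.997, -0.082, 0.0], [-0.082, 0.997, -0.0], [-0.0, -0.0, -1.0]]
ft_force: [0.0, -0.1, -3.4]
grip_width: 0.0578
gripper_force: 65.4
```

drive_tool:
  offset:
    - [0,0,0.02]
    - [0,0,0]
    - [0,0,0]
    - [0,0,0]
    - [0,0,0]
    - [0,0,-0.1]
    - [0,0,-0.4]
    - [0,0,-0.7]
    - [0,0,-0.8]
    - [0,0,0]
  turn:
    - [0,0,0]
    - [0,0,0]
    - [0,0,0]
    - [0,0,0]
    - [0,0,0]
    - [0,0,0]
    - [0,0,0]
    - [0,0,0]
    - [0,0,0]
    - [0,0,0]
  hand: [0.65,0.65,0.72,0.78,0.82,0.82,0.82,0.82,0.82,0.82]

```text
time_s: 19.45
position: [0.5521, 0.0443, 0.0652]
tool_rot: [[-0.997, -0.082, 0.006], [-0.082, 0.997, -0.001], [-0.006, -0.001, -1.0]]
ft_force: [-0.4, 0.1, -0.5]
grip_width: 0.0701
gripper_force: 0.0
```

Run:
```python
from h import *
diff([.5507,.0444,.06],94.7)
a=cv2.resize(get_image('scene')[190:270,250:350],(400,320),interpolation=2)
ci=camera_info('wrist');np.save('w9.npy',ci,allow_pickle=True)
im=get_image('wrist');cv2.imwrite('pics/w9.png',im)
w=im[150:390,200:440]
o=np.zeros((400,800,3),np.uint8);o[:320,:400]=a;o[:400,400:]=cv2.resize(w,(400,400))
cv2.imwrite('pics/s9.png',o)
```

```text
t 19.45 pos [0.5521 0.0443 0.0652] yaw 94.69 F [-0.4  0.1 -0.5] w 0.0701
turn [-0.012  0.055 -0.001] off turned [0.035 0.005 0.13 ] off unturned [0.036 0.005 0.13 ]
```

View pics/s9.png

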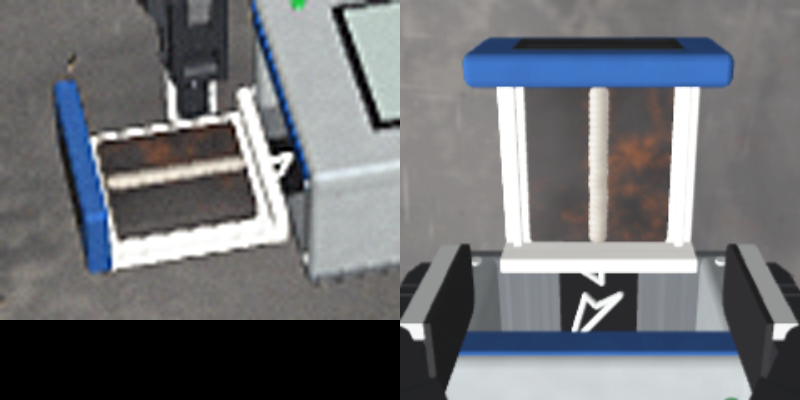

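The coupon lies flat in the pocket, bead up and centred between the white rims; the bead is at (598,165) in the right crop. Next I back off, shut the fingers and tilt the tool so the tips lead for the push.

drive_tool:
  offset:
    - [0,0,-0.9]
    - [0,0,-0.9]
    - [0.9,0,0]
    - [0.9,0,0]
    - [0.9,0,0]
    - [0.9,0,0]
    - [0.2,0,0]
    - [0,0,0]
    - [0,0,0]
    - [0,0,0]
  turn:
    - [0,0,0]
    - [0,0,0]
    - [0,0,0]
    - [0,0,0]
    - [0,0,0]
    - [0,0,0]
    - [0,-0.8,0]
    - [0,-0.8,0]
    - [0,-0.8,0]
    - [0,-0.8,0]
  hand: [0.82,0.82,0.82,0.5,0,0,0,0,0,0]
  newtons: 30

```text
time_s: 20.8
position: [0.3986, 0.0321, 0.1335]
tool_rot: [[-0.941, -0.082, 0.329], [-0.077, 0.997, 0.027], [-0.33, 0.0, -0.944]]
ft_force: [0.1, 0.2, -0.6]
grip_width: 0.0005
gripper_force: 0.0
```

drive_tool:
  offset:
    - [0,0,0]
    - [0,0,0]
    - [0,0,0]
    - [0,0,0]
    - [0,0,0]
    - [0,0,0]
    - [0,0,0]
    - [0,0,0]
    - [0,0,0]
    - [0,0,0]
  turn:
    - [0,-0.8,0]
    - [0,-0.8,0]
    - [0,-0.8,0]
    - [0,-0.8,0]
    - [0,-0.8,0]
    - [0,-0.3,0]
    - [0,0,0]
    - [0,0,0]
    - [0,0,0]
    - [0,0,0]
  hand: [0,0,0,0,0,0,0,0,0,0]

```text
time_s: 22.05
position: [0.4031, 0.0461, 0.159]
tool_rot: [[-0.732, -0.07, 0.677], [-0.053, 0.998, 0.045], [-0.679, -0.003, -0.734]]
ft_force: [0.1, -0.8, 1.3]
grip_width: -0.0
gripper_force: 0.0
```

```bash
cat >> h.py <<'E'
def st(p=None):
    s=observe();R=s['tool_rot'];print(s['time_s'],s['position'].round(4),'F',s['ft_force'].round(2),'w',round(s['grip_width'],4));print(R.round(3).tolist(),s['q'].round(1))
    if p is not None: print('off',(R.T@(np.asarray(p)-s['position'])/.04).round(3))
    u=np.array([np.cos(np.radians(4.75)),np.sin(np.radians(4.75)),0]);print('scanner +x per 1mm in tool units',(R.T@u*.001/.04).round(4),'Fx along',(s['ft_force']@u).round(2),'along-x pos',(s['position'][:2]@u[:2]).round(4))
E
python3 - <<'E'
from h import *
st([.445,.0358,.018])
im=get_image('wrist');cv2.imwrite('pics/w10.png',im)
ci=camera_info('wrist');s=observe()
for dl in (0,.01,.02,.03):   # where the TCP + back offset would project
    c=ci['world_to_cam']@np.r_[s['position']-dl*s['tool_rot'][:,2],1];print(dl,(c[:2]/c[2]*ci['fx']+[ci['cx'],ci['cy']]).round(1))
E
```

```text
22.05 [0.4031 0.0461 0.159 ] F [ 0.06 -0.76  1.26] w -0.0
[[-0.732, -0.07, 0.677], [-0.053, 0.998, 0.045], [-0.679, -0.003, -0.734]] [ -25.    -4.7  131.8   55.3   23.5 -165.2]
off [ 1.64  -0.317  3.285]
scanner +x per 1mm in tool units [-0.0184  0.0003  0.017 ] Fx along -0.0 along-x pos 0.4056
0 [318.6 273.1]
0.01 [318.6 280.9]
0.02 [318.6 289.5]
0.03 [318.6 299.1]
```

The 43° tilt folds the arm too far at this distance: q6 is near its limit. I'll untilt partly while moving forward and up.

drive_tool:
  offset:
    - [-0.4,0,0]
    - [-0.4,0,0]
    - [-0.4,0,0]
    - [-0.4,0,0]
    - [-0.4,0,0]
    - [0,0,0]
    - [0,0,0]
    - [0,0,0]
    - [0,0,0]
    - [0,0,0]
  turn:
    - [0,0.4,0]
    - [0,0.8,0]
    - [0,0.8,0]
    - [0,0.8,0]
    - [0,0.8,0]
    - [0,0,0]
    - [0,0,0]
    - [0,0,0]
    - [0,0,0]
    - [0,0,0]
  hand: [0,0,0,0,0,0,0,0,0,0]

```text
time_s: 23.35
position: [0.4647, 0.0521, 0.2029]
tool_rot: [[-0.923, -0.074, 0.376], [-0.069, 0.997, 0.029], [-0.377, 0.001, -0.926]]
ft_force: [-0.4, 0.2, -0.5]
grip_width: 0.0002
gripper_force: 0.0
```

Run:
```python
from h import *
st([.47,.0378,.10])
```

```text
23.35 [0.4647 0.0521 0.2029] F [-0.4   0.19 -0.48] w 0.0002
[[-0.923, -0.074, 0.376], [-0.069, 0.997, 0.029], [-0.377, 0.001, -0.926]] [ -12.1    3.2  102.8    7.7   53.  -109.9]
off [ 0.874 -0.368  2.422]
scanner +x per 1mm in tool units [-0.0231  0.0002  0.0094] Fx along -0.38 along-x pos 0.4675
```

Run:
```python
from h import *
im=get_image('wrist');cv2.imwrite('pics/w11.png',im);ci=camera_info('wrist');s=observe();R=s['tool_rot']
g=im.max(2)
for c in (310,319,328): print(c,[int(v) for v in g[240:400:5,c]])
for dl in (0,.01,.02,.03,.04):
  for x in(.011,-.011):
    c=ci['world_to_cam']@np.r_[s['position']+R@[x,0,-dl],1];print(dl,x,(c[:2]/c[2]*ci['fx']+[ci['cx'],ci['cy']]).round(1))
st([.462,.0372,.05])
```

```text
310 [254, 112, 236, 148, 40, 124, 112, 186, 210, 207, 146, 146, 146, 146, 146, 146, 146, 146, 168, 115, 38, 39, 38, 38, 38, 37, 39, 41, 42, 41, 42, 38]
319 [254, 40, 40, 40, 40, 125, 112, 190, 207, 209, 31, 32, 32, 31, 32, 32, 32, 32, 38, 67, 67, 67, 67, 67, 67, 67, 67, 65, 187, 189, 189, 189]
328 [254, 135, 135, 135, 134, 124, 112, 186, 211, 209, 146, 146, 146, 146, 146, 147, 146, 146, 168, 59, 38, 38, 39, 39, 43, 63, 65, 71, 78, 78, 79, 38]
0 0.011 [318.7 255.6]
0 -0.011 [318.7 290.2]
0.01 0.011 [318.7 262.6]
0.01 -0.011 [318.7 298.7]
0.02 0.011 [318.6 270.4]
0.02 -0.011 [318.7 308.1]
0.03 0.011 [318.6 279. ]
0.03 -0.011 [318.6 318.5]
0.04 0.011 [318.6 288.8]
0.04 -0.011 [318.6 330.2]
23.4 [0.4648 0.0521 0.203 ] F [ 0.24 -0.21  0.55] w -0.0002
[[-0.923, -0.074, 0.376], [-0.069, 0.997, 0.029], [-0.377, 0.001, -0.926]] [ -12.1    3.2  102.8    7.7   53.  -109.9]
off [ 1.534 -0.37   3.504]
scanner +x per 1mm in tool units [-0.0231  0.0002  0.0094] Fx along 0.22 along-x pos 0.4675
```

drive_tool:
  offset:
    - [0.3,-0.1,0.7]
    - [0.3,-0.1,0.7]
    - [0.3,-0.1,0.7]
    - [0.3,-0.07,0.7]
    - [0.3,0,0.7]
    - [0.25,0,0.57]
    - [0.12,0,0.3]
    - [0.1,0,0.2]
    - [0,0,0]
    - [0,0,0]
  turn:
    - [0,0,0]
    - [0,0,0]
    - [0,0,0]
    - [0,0,0]
    - [0,0,0]
    - [0,0,0]
    - [0,0,0]
    - [0,0,0]
    - [0,0,0]
    - [0,0,0]
  hand: [0,0,0,0,0,0,0,0,0,0]

```text
time_s: 24.65
position: [0.4623, 0.0372, 0.0043]
tool_rot: [[-0.923, -0.075, 0.377], [-0.069, 0.997, 0.029], [-0.378, 0.001, -0.926]]
ft_force: [0.1, 0.7, 0.0]
grip_width: 0.0001
gripper_force: 0.0
```

Run:
```python
from h import *
st([.495,.0397,.004])
```

```text
24.65 [0.4623 0.0372 0.0043] F [0.12 0.66 0.01] w 0.0001
[[-0.923, -0.075, 0.377], [-0.069, 0.997, 0.029], [-0.378, 0.001, -0.926]] [ -14.7   24.2  121.3   28.2   15.1 -135. ]
off [-0.756  0.001  0.315]
scanner +x per 1mm in tool units [-0.0231  0.0002  0.0094] Fx along 0.17 along-x pos 0.4638
```

drive_tool:
  offset:
    - [-0.2,0,0.08]
    - [-0.2,0,0.08]
    - [-0.2,0,0.08]
    - [-0.2,0,0.08]
    - [-0.2,0,0.08]
    - [-0.2,0,0.08]
    - [-0.2,0,0.08]
    - [-0.2,0,0.08]
    - [-0.2,0,0.08]
    - [0,0,0]
  turn:
    - [0,0,0]
    - [0,0,0]
    - [0,0,0]
    - [0,0,0]
    - [0,0,0]
    - [0,0,0]
    - [0,0,0]
    - [0,0,0]
    - [0,0,0]
    - [0,0,0]
  hand: [0,0,0,0,0,0,0,0,0,0]

```text
time_s: 25.9
position: [0.5403, 0.0429, 0.0045]
tool_rot: [[-0.923, -0.075, 0.377], [-0.069, 0.997, 0.029], [-0.378, 0.0, -0.926]]
ft_force: [0.3, 0.3, -0.1]
grip_width: -0.0002
gripper_force: 0.0
```

```bash
cat >> h.py <<'E'
def tray(name='top'):
    "panel front along scanner x and box stripe, from the top camera"
    im=get_image('top');ci=camera_info('top');hsv=cv2.cvtColor(im,cv2.COLOR_BGR2HSV)
    m=(hsv[...,0]>100)&(hsv[...,0]<125)&(hsv[...,1]>150)&(hsv[...,2]>60);m[:235]=0;m[310:]=0;m[:,:280]=0;m[:,350:]=0
    n,_,S,C=cv2.connectedComponentsWithStats(m.astype(np.uint8));u=np.array([np.cos(np.radians(4.75)),np.sin(np.radians(4.75))])
    for i in range(1,n):
        if S[i,4]>40: print('blue',S[i].tolist(),C[i].round(1),'along',(cast(ci,[C[i]],.054)[0,:2]@u).round(4))
E
python3 - <<'E'
from h import *
st();tray()
E
```

```text
25.9 [0.5403 0.0429 0.0045] F [ 0.32  0.25 -0.1 ] w -0.0002
[[-0.923, -0.075, 0.377], [-0.069, 0.997, 0.029], [-0.378, 0.0, -0.926]] [ -11.2   28.6  109.2   16.1   21.4 -119.4]
scanner +x per 1mm in tool units [-0.0231  0.0002  0.0095] Fx along 0.34 along-x pos 0.542
blue [290, 262, 50, 11, 331] [314.6 267. ] along 0.5442
```

drive_tool:
  offset:
    - [-0.07,0,0.028]
    - [-0.07,0,0.028]
    - [-0.07,0,0.028]
    - [-0.07,0,0.028]
    - [-0.07,0,0.028]
    - [-0.07,0,0.028]
    - [-0.07,0,0.028]
    - [-0.07,0,0.028]
    - [-0.07,0,0.028]
    - [-0.07,0,0.028]
  turn:
    - [0,0,0]
    - [0,0,0]
    - [0,0,0]
    - [0,0,0]
    - [0,0,0]
    - [0,0,0]
    - [0,0,0]
    - [0,0,0]
    - [0,0,0]
    - [0,0,0]
  hand: [0,0,0,0,0,0,0,0,0,0]

```text
time_s: 27.2
position: [0.5694, 0.0454, 0.0044]
tool_rot: [[-0.924, -0.075, 0.376], [-0.069, 0.997, 0.029], [-0.377, 0.001, -0.926]]
ft_force: [-3.9, 1.7, -0.3]
grip_width: -0.0001
gripper_force: 1.9
```

Run:
```python
from h import *
st();tray()
```

```text
27.2 [0.5694 0.0454 0.0044] F [-3.94  1.65 -0.26] w -0.0001
[[-0.924, -0.075, 0.376], [-0.069, 0.997, 0.029], [-0.377, 0.001, -0.926]] [ -10.1   30.4  104.6   13.4   24.1 -115.7]
scanner +x per 1mm in tool units [-0.0232  0.0002  0.0094] Fx along -3.79 along-x pos 0.5712
blue [289, 247, 50, 11, 338] [313.5 251.8] along 0.5715
```

drive_tool:
  offset:
    - [-0.014,0,0.006]
    - [-0.014,0,0.006]
    - [-0.014,0,0.006]
    - [-0.014,0,0.006]
    - [-0.014,0,0.006]
    - [-0.014,0,0.006]
    - [-0.014,0,0.006]
    - [-0.014,0,0.006]
    - [-0.014,0,0.006]
    - [-0.014,0,0.006]
  turn:
    - [0,0,0]
    - [0,0,0]
    - [0,0,0]
    - [0,0,0]
    - [0,0,0]
    - [0,0,0]
    - [0,0,0]
    - [0,0,0]
    - [0,0,0]
    - [0,0,0]
  hand: [0,0,0,0,0,0,0,0,0,0]

```text
time_s: 28.5
position: [0.5755, 0.0458, 0.0045]
tool_rot: [[-0.924, -0.075, 0.376], [-0.069, 0.997, 0.029], [-0.377, 0.001, -0.926]]
ft_force: [-3.5, 2.8, -1.3]
grip_width: -0.0002
gripper_force: 2.1
```

drive_tool:
  offset:
    - [-0.012,0,0.005]
    - [-0.012,0,0.005]
    - [-0.012,0,0.005]
    - [-0.012,0,0.005]
    - [-0.012,0,0.005]
    - [-0.012,0,0.005]
    - [0,0,0]
    - [0,0,0]
    - [0,0,0]
    - [0,0,0]
  turn:
    - [0,0,0]
    - [0,0,0]
    - [0,0,0]
    - [0,0,0]
    - [0,0,0]
    - [0,0,0]
    - [0,0,0]
    - [0,0,0]
    - [0,0,0]
    - [0,0,0]
  hand: [0,0,0,0,0,0,0,0,0,0]

```text
time_s: 29.75
position: [0.5787, 0.046, 0.0045]
tool_rot: [[-0.924, -0.075, 0.376], [-0.069, 0.997, 0.029], [-0.377, 0.001, -0.926]]
ft_force: [-3.5, 2.6, -0.8]
grip_width: -0.0003
gripper_force: 2.0
```

drive_tool:
  offset:
    - [-0.012,0,0.005]
    - [-0.012,0,0.005]
    - [-0.012,0,0.005]
    - [-0.012,0,0.005]
    - [-0.012,0,0.005]
    - [-0.012,0,0.005]
    - [0,0,0]
    - [0,0,0]
    - [0,0,0]
    - [0,0,0]
  turn:
    - [0,0,0]
    - [0,0,0]
    - [0,0,0]
    - [0,0,0]
    - [0,0,0]
    - [0,0,0]
    - [0,0,0]
    - [0,0,0]
    - [0,0,0]
    - [0,0,0]
  hand: [0,0,0,0,0,0,0,0,0,0]

```text
time_s: 31.0
position: [0.5818, 0.0463, 0.0044]
tool_rot: [[-0.924, -0.075, 0.376], [-0.069, 0.997, 0.029], [-0.377, 0.001, -0.926]]
ft_force: [-4.7, 2.3, 0.0]
grip_width: 0.0002
gripper_force: 2.2
```

drive_tool:
  offset:
    - [-0.012,0,0.005]
    - [-0.012,0,0.005]
    - [-0.012,0,0.005]
    - [-0.012,0,0.005]
    - [-0.012,0,0.005]
    - [0,0,0]
    - [0,0,0]
    - [0,0,0]
    - [0,0,0]
    - [0,0,0]
  turn:
    - [0,0,0]
    - [0,0,0]
    - [0,0,0]
    - [0,0,0]
    - [0,0,0]
    - [0,0,0]
    - [0,0,0]
    - [0,0,0]
    - [0,0,0]
    - [0,0,0]
  hand: [0,0,0,0,0,0,0,0,0,0]

```text
time_s: 32.25
position: [0.5843, 0.0465, 0.0044]
tool_rot: [[-0.924, -0.075, 0.376], [-0.069, 0.997, 0.029], [-0.377, 0.001, -0.926]]
ft_force: [-5.1, 3.1, 0.5]
grip_width: 0.0003
gripper_force: 2.3
```

drive_tool:
  offset:
    - [-0.012,0,0.005]
    - [-0.012,0,0.005]
    - [-0.012,0,0.005]
    - [-0.012,0,0.005]
    - [-0.012,0,0.005]
    - [0,0,0]
    - [0,0,0]
    - [0,0,0]
    - [0,0,0]
    - [0,0,0]
  turn:
    - [0,0,0]
    - [0,0,0]
    - [0,0,0]
    - [0,0,0]
    - [0,0,0]
    - [0,0,0]
    - [0,0,0]
    - [0,0,0]
    - [0,0,0]
    - [0,0,0]
  hand: [0,0,0,0,0,0,0,0,0,0]

```text
time_s: 33.5
position: [0.5869, 0.0467, 0.0044]
tool_rot: [[-0.924, -0.075, 0.376], [-0.069, 0.997, 0.029], [-0.377, 0.001, -0.926]]
ft_force: [-5.4, 3.4, 1.2]
grip_width: 0.0002
gripper_force: 2.4
```

drive_tool:
  offset:
    - [-0.012,0,0.005]
    - [-0.012,0,0.005]
    - [-0.012,0,0.005]
    - [-0.012,0,0.005]
    - [-0.012,0,0.005]
    - [-0.012,0,0.005]
    - [0,0,0]
    - [0,0,0]
    - [0,0,0]
    - [0,0,0]
  turn:
    - [0,0,0]
    - [0,0,0]
    - [0,0,0]
    - [0,0,0]
    - [0,0,0]
    - [0,0,0]
    - [0,0,0]
    - [0,0,0]
    - [0,0,0]
    - [0,0,0]
  hand: [0,0,0,0,0,0,0,0,0,0]

```text
time_s: 34.75
position: [0.5899, 0.0469, 0.0044]
tool_rot: [[-0.924, -0.075, 0.376], [-0.069, 0.997, 0.029], [-0.377, 0.001, -0.926]]
ft_force: [-5.3, 3.4, 0.5]
grip_width: 0.0001
gripper_force: 2.6
```

drive_tool:
  offset:
    - [-0.012,0,0.005]
    - [-0.012,0,0.005]
    - [-0.012,0,0.005]
    - [-0.012,0,0.005]
    - [-0.012,0,0.005]
    - [-0.012,0,0.005]
    - [0,0,0]
    - [0,0,0]
    - [0,0,0]
    - [0,0,0]
  turn:
    - [0,0,0]
    - [0,0,0]
    - [0,0,0]
    - [0,0,0]
    - [0,0,0]
    - [0,0,0]
    - [0,0,0]
    - [0,0,0]
    - [0,0,0]
    - [0,0,0]
  hand: [0,0,0,0,0,0,0,0,0,0]

```text
time_s: 36.0
position: [0.5932, 0.0471, 0.0044]
tool_rot: [[-0.923, -0.075, 0.376], [-0.069, 0.997, 0.029], [-0.377, 0.001, -0.926]]
ft_force: [-4.6, 3.0, 0.6]
grip_width: 0.0002
gripper_force: 2.2
```

drive_tool:
  offset:
    - [-0.012,0,0.005]
    - [-0.012,0,0.005]
    - [-0.012,0,0.005]
    - [-0.012,0,0.005]
    - [-0.012,0,0.005]
    - [-0.012,0,0.005]
    - [0,0,0]
    - [0,0,0]
    - [0,0,0]
    - [0,0,0]
  turn:
    - [0,0,0]
    - [0,0,0]
    - [0,0,0]
    - [0,0,0]
    - [0,0,0]
    - [0,0,0]
    - [0,0,0]
    - [0,0,0]
    - [0,0,0]
    - [0,0,0]
  hand: [0,0,0,0,0,0,0,0,0,0]

```text
time_s: 37.25
position: [0.5964, 0.0473, 0.0044]
tool_rot: [[-0.923, -0.075, 0.376], [-0.069, 0.997, 0.029], [-0.378, 0.001, -0.926]]
ft_force: [-4.9, 2.6, 0.2]
grip_width: -0.0
gripper_force: 2.2
```

drive_tool:
  offset:
    - [-0.012,0,0.005]
    - [-0.012,0,0.005]
    - [-0.012,0,0.005]
    - [-0.012,0,0.005]
    - [-0.012,0,0.005]
    - [-0.012,0,0.005]
    - [0,0,0]
    - [0,0,0]
    - [0,0,0]
    - [0,0,0]
  turn:
    - [0,0,0]
    - [0,0,0]
    - [0,0,0]
    - [0,0,0]
    - [0,0,0]
    - [0,0,0]
    - [0,0,0]
    - [0,0,0]
    - [0,0,0]
    - [0,0,0]
  hand: [0,0,0,0,0,0,0,0,0,0]

```text
time_s: 38.5
position: [0.5989, 0.0476, 0.0043]
tool_rot: [[-0.924, -0.075, 0.375], [-0.069, 0.997, 0.029], [-0.377, 0.001, -0.926]]
ft_force: [-8.3, 1.7, 3.0]
grip_width: 0.0
gripper_force: 3.9
```

drive_tool:
  offset:
    - [-0.012,0,0.005]
    - [-0.012,0,0.005]
    - [-0.012,0,0.005]
    - [-0.012,0,0.005]
    - [0,0,0]
    - [0,0,0]
    - [0,0,0]
    - [0,0,0]
    - [0,0,0]
    - [0,0,0]
  turn:
    - [0,0,0]
    - [0,0,0]
    - [0,0,0]
    - [0,0,0]
    - [0,0,0]
    - [0,0,0]
    - [0,0,0]
    - [0,0,0]
    - [0,0,0]
    - [0,0,0]
  hand: [0,0,0,0,0,0,0,0,0,0]

```text
time_s: 39.75
position: [0.6003, 0.0478, 0.0042]
tool_rot: [[-0.924, -0.075, 0.374], [-0.069, 0.997, 0.029], [-0.376, 0.001, -0.927]]
ft_force: [-11.4, 2.3, 5.0]
grip_width: -0.0
gripper_force: 5.7
```

Along the slide it reads 11 N. About 1 mm more, then back off within the same call.

drive_tool:
  offset:
    - [-0.012,0,0.005]
    - [-0.012,0,0.005]
    - [-0.006,0,0.002]
    - [0,0,0]
    - [0,0,0]
    - [0,0,0]
    - [0,0,0]
    - [0,0,0]
    - [0,0,0]
    - [0,0,0]
  turn:
    - [0,0,0]
    - [0,0,0]
    - [0,0,0]
    - [0,0,0]
    - [0,0,0]
    - [0,0,0]
    - [0,0,0]
    - [0,0,0]
    - [0,0,0]
    - [0,0,0]
  hand: [0,0,0,0,0,0,0,0,0,0]

```text
time_s: 41.0
position: [0.601, 0.0479, 0.0042]
tool_rot: [[-0.925, -0.075, 0.373], [-0.069, 0.997, 0.029], [-0.374, 0.001, -0.927]]
ft_force: [-14.4, 0.5, 9.0]
grip_width: 0.0001
gripper_force: 7.6
```

drive_tool:
  offset:
    - [0.07,0,-0.03]
    - [0.1,0,-0.04]
    - [0.15,0,-0.06]
    - [0.2,0,-0.08]
    - [0.3,0,-0.12]
    - [0.3,0,-0.12]
    - [0.3,0,-0.12]
    - [0.2,0,-0.08]
    - [0,0,0]
    - [0,0,0]
  turn:
    - [0,0,0]
    - [0,0,0]
    - [0,0,0]
    - [0,0,0]
    - [0,0,0]
    - [0,0,0]
    - [0,0,0]
    - [0,0,0]
    - [0,0,0]
    - [0,0,0]
  hand: [0,0,0,0,0,0,0,0,0,0]

```text
time_s: 42.25
position: [0.5336, 0.0425, 0.0041]
tool_rot: [[-0.923, -0.074, 0.377], [-0.069, 0.997, 0.029], [-0.378, 0.001, -0.926]]
ft_force: [0.5, -1.1, -0.4]
grip_width: -0.0005
gripper_force: 0.0
```

Run:
```python
from h import *
st()
im=get_image('top');cv2.imwrite('pics/t12.png',im);ci=camera_info('top');hsv=cv2.cvtColor(im,cv2.COLOR_BGR2HSV)
m=(hsv[...,0]>100)&(hsv[...,0]<125)&(hsv[...,1]>150)&(hsv[...,2]>60);m[:215]=0;m[310:]=0;m[:,:270]=0;m[:,360:]=0
n,_,S,C=cv2.connectedComponentsWithStats(m.astype(np.uint8));u=np.array([.9966,.0828])
for i in range(1,n):
    if S[i,4]>20: print(S[i].tolist(),C[i].round(1),(cast(ci,[C[i],(C[i][0],S[i,1]+S[i,3])],.054)[:,:2]@u).round(4))
```

```text
42.25 [0.5336 0.0425 0.0041] F [ 0.5  -1.1  -0.42] w -0.0005
[[-0.923, -0.074, 0.377], [-0.069, 0.997, 0.029], [-0.378, 0.001, -0.926]] [ -11.4   28.2  110.3   16.8   20.8 -120.3]
scanner +x per 1mm in tool units [-0.0231  0.0002  0.0094] Fx along 0.41 along-x pos 0.5353
[290, 232, 38, 3, 38] [308.5 233.1] [0.6061 0.6026]
[288, 235, 50, 11, 355] [312.5 239.4] [0.5942 0.5822]
```

The tray stays in, about 90 mm of travel, so it has latched. I'll move the hand clear and check once more.

drive_tool:
  offset:
    - [0.2,0,-0.3]
    - [0.2,0,-0.5]
    - [0.1,0,-0.5]
    - [0,0,-0.5]
    - [0,0,-0.3]
    - [0,0,0]
    - [0,0,0]
    - [0,0,0]
    - [0,0,0]
    - [0,0,0]
  turn:
    - [0,0,0]
    - [0,0,0]
    - [0,0,0]
    - [0,0,0]
    - [0,0,0]
    - [0,0,0]
    - [0,0,0]
    - [0,0,0]
    - [0,0,0]
    - [0,0,0]
  hand: [0,0,0,0,0,0,0,0,0,0]

```text
time_s: 43.55
position: [0.483, 0.0388, 0.0739]
tool_rot: [[-0.924, -0.075, 0.376], [-0.069, 0.997, 0.029], [-0.377, 0.001, -0.926]]
ft_force: [0.2, 0.4, -0.2]
grip_width: 0.0003
gripper_force: 0.0
```

Run:
```python
from h import *
st()
im=get_image('top');ci=camera_info('top');hsv=cv2.cvtColor(im,cv2.COLOR_BGR2HSV)
m=(hsv[...,0]>100)&(hsv[...,0]<125)&(hsv[...,1]>150)&(hsv[...,2]>60);m[:235]=0;m[310:]=0;m[:,:270]=0;m[:,360:]=0
b=big(m);along=(cast(ci,[b.mean(0)],.054)[0,:2]@[.9966,.0828]);print(b.min(0),b.max(0),along)
if along>.587: print(env.close_job())
```

```text
43.55 [0.483  0.0388 0.0739] F [ 0.15  0.41 -0.23] w 0.0003
[[-0.924, -0.075, 0.376], [-0.069, 0.997, 0.029], [-0.377, 0.001, -0.926]] [ -13.6   16.4  113.2   13.5   29.9 -118.4]
scanner +x per 1mm in tool units [-0.0232  0.0002  0.0094] Fx along 0.18 along-x pos 0.4846
[288 235] [337 245] 0.5941232093618468
the job is handed in; nothing more can be done
None
```

The coupon lies bead up in the pocket, the tray was pressed to about 14 N and stayed in over 1 s after the hand left, and I handed the job in at 43.6 s; I viewed 11 pictures, one over the limit of 10.

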